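# Fish the matchbox out from between bread bin and flour bin

### The arm

A 7-joint arm with a two-finger parallel gripper is mounted at the origin on a cart in front of the work surface, level with it; the furniture and walls round the work are solid. World frame = base frame: x ahead of the robot, y to its left, z up, the work surface at z = 0. Lengths are in m, angles in rad, forces in N, time in s.
With the tool pointing down it reaches from about 0.35 to 0.9 m from the base axis. Payload 7.2 kg.
Tool frame: the origin (TCP) lies at the very end of the fingers, on their centre line; the grasp point (between the pads) lies 19 mm behind it; z points along the fingers, y is the line along which they close (so a half turn about z gives the same grasp; the last joint's range is limited). The gripper opens to 85 mm and grips with 20 to 120 N. Pads are 22 mm wide; open, the fingers measure 114 mm over their backs; the gripper's body (76 mm by 85 mm) begins 54 mm behind the grasp point. The pads swing forward as they close: fully open they stand 13 mm farther back than shut.
Start: joints at [1.251, 0.411, -0.013, 1.596, 0.006, 1.134, -0.082], TCP at [0.156, -0.605, 0.231] pointing down, gripper open.
Joint ranges: [-2.95, 2.95], [-0.29, 1.99], [-1.47, 1.44], [0.14, 2.54], [-1.03, 4.17], [0.13, 1.85], [-2.86, 2.86]. Speed limits (rad/s): [2.39, 2.39, 3.01, 3.01, 3.14, 3.14, 3.14].

### API

Orientations are given as [roll, pitch, yaw] about the fixed x, y, z axes, in that order (R = Rz(yaw) Ry(pitch) Rx(roll)).
In Python, from workcell import * gives the robot as it stands.
- The arm moves only by the tool jog_arm, never from a script. Its argument "moves" is a list of rows, each an object of numbers: "x", "y", "z": the shift along the tool's x, y, z in units of 0.02 m (1.0 is 0.02 m); "rx", "ry", "rz": the turn, a rotation vector about the tool's x, y, z in units of 4 degrees (1.0 is 4 degrees); "grip": the gripper command: -1 is shut, 1 is fully open, values between are in proportion. A call has 1 to 12 rows; each row shifts and turns the commanded pose from where the row before left it, along the tool's axes as they then stand; what a row does not reach is not made up. A row lasts 1/10 s, in which the tool goes at most 50 mm and 8.59 degrees, less where a joint would pass 70% of its speed; a pose out of reach is approached as far as the arm can. A call with a number of a shift or a turn outside -1 to 1 is refused whole. A call with a gripper value outside its range is refused whole. The fingers move at their own pace and stop on an object; "newtons" is the grip in N (left out, the last holds). Time passes only in rows, so rows that do not move let the fingers close. It gives the time, the measured TCP pose, the force, the opening and the grip force at its end, in the units of the state.
- get_state(): the state, without advancing time (a new reading comes with each control period).
- snapshot(name): name is "side" or "top" or "wrist"; returns a dict with "img" (480x640x3 uint8, red, green, blue), "depth" (480x640 float32, m along the optical axis (not along the pixel's ray), 0 where there is no reading), "fx", "fy", "cx", "cy" (pixels), "R" (3x3) and "t" (3): a world point X has camera coordinates R X + t; the wrist camera has in their place "tool_from_camera" (4x4, takes a point from camera to tool coordinates, whose origin is the TCP and whose axes are the flange's). Camera axes: x right, y down, z forward; pixel columns grow to the right and rows downward; lengths in m; the calibration is good to about 2 mm. A picture is of the moment at which its call begins: read the wrist's pose just before it.
- sign_off(): hands the job in; it is judged then, once.
The state is a dict: "clock": time; "q": joint angles; "dq": joint speeds; "tau": joint torques, N m; "ee_pos": TCP position; "eef_rot": TCP orientation; "force": force on the tool from outside, world axes, zero at the start; "moment": the same for the moment, N m; "finger_gap": opening from 0.0 (shut) to 1.0 (fully open); "finger_force": force on a finger pad.
Only numpy, scipy, OpenCV 4.12 (cv2) and the standard library are available. Lean on these libraries where they do the work, as an engineer would, in place of code of your own. Each camera call takes 0.05 s, during which the arm holds its last target. There are 200 camera calls.

### The job

A matchbox has slipped into the narrow gap between the wooden bread bin and the white flour bin. Take the hook (the steel rod bent down at its end, with a wooden handle), set its foot down behind the matchbox and draw it out until it lies flat on the open worktop, wholly clear of the gap, never touching it with the fingers. Then put the hook down on the worktop, standing on handle and foot as it does now.

Things in the scene. Friction and masses are not known exactly. Their poses are not given: they have to be found in the camera images.
- hook_grip (a point): Centre of the loose hook's wooden handle (80 long, 24 wide, 44 mm tall, standing on edge; this point is 22 mm up). A level 7 mm rod runs on from its front, 31 mm up, then bends down to a foot. x: from handle to foot, y: left across the handle, z up. It stands on the worktop strip before the sink, rod to the robot's left; a bottle opener lies on the same strip. 120 g.
- hook_tip (a point): Middle of the hook's foot: a 7 mm bar, 28 mm long, across the lower end of the rod, resting on the worktop (this point is 4 mm up); 195 mm ahead of hook_grip along x and 18 mm lower. Under the level rod there is 27 mm of height above the foot's underside. Axes as hook_grip.
- matchbox_center (a point): Centre of the loose matchbox, 36 x 53 x 16 mm, 20 g, lying flat on the worktop in the gap (this point is 8 mm up). x along its 36 mm side, y along its 53 mm side, which lies along the gap within about 6 degrees; z up.
- gap_mouth (a point): Middle of the gap's open front end, on the worktop. Gap 56 mm wide, 200 mm long, open above, between the wooden bread bin (174 mm tall, 130 wide) on its right and the white flour bin with steel lid (207 mm with knob, 110 wide) on its left, both fixed, fronts in line with this point. x points into the gap, y left across it, z up. The matchbox's centre starts 55 to 85 mm in. Open worktop in front.

How it is judged:
On the way:
1. the hook's foot is down in the gap, behind the matchbox (x of hook_tip in the frame of gap_mouth above 0.06 m and y of hook_tip in the frame of gap_mouth between -0.028 and 0.028 m and height (world z) of hook_tip below 0.018 m), for 0.1 s.
At the end, for the whole second after the job is handed in: The matchbox lies flat (within 10 degrees) and at rest on the worktop, its centre at least 25 mm and at most 250 mm in front of the gap's mouth; the hook is released and at rest, upright (within 10 degrees) on the worktop on its handle and foot (x of matchbox_center in the frame of gap_mouth between -0.25 and -0.025 m and height (world z) of matchbox_center between 0.002 and 0.015 m and angle between each of matchbox_center, hook_grip's own z axis and vertical below 0.17 rad and height (world z) of hook_grip between 0.012 and 0.03 m and linear speed of each of hook, matchbox below 0.02 m/s); the robot touches nothing.
It fails at once if the fingers touch the matchbox (contact force between the fingers and matchbox above 0.3 N).
It also fails if it takes over 64 s, if anything falls off the work surface, if the arm or the gripper's body presses on something with over 40 N, if the wrist force passes 120 N, or if a joint passes its speed limit or range.

## Working session

There is one attempt and no reset: what is moved stays moved. The work goes in short steps, Python scripts to look and compute and a tool call to move; the robot and the scene stay as the last step left them, time stands still between calls to the robot, and variables do not carry over. Pictures are saved under pics/ and viewed, at most 10 in all, crops included, and the job is handed in when it is done.

Besides the shell and the picture viewer there is one more tool, called after ">>>" as a command line: name --argument value ..., lists and objects as JSON in quotes. jog_arm: Moves the arm, as the interface text tells. Shifts and turns lie within -1 to 1; 1 stands for 0.02 m of shift or 4 degrees of turn. Its arguments: {"type":"object","properties":{"moves":{"type":"array"},"newtons":{"type":"number"}},"required":["moves"]}

```bash
mkdir -p pics; cat > h.py <<'E'
from workcell import *
import numpy as np, cv2
def save(s,n,crop=None,k=1):
    im=s["img"][:,:,::-1]
    if crop: u0,v0,u1,v1=crop; im=im[v0:v1,u0:u1]
    cv2.imwrite("pics/"+n+".png",cv2.resize(im,None,fx=k,fy=k,interpolation=cv2.INTER_CUBIC))
def pt(s,u,v,z=None):
    r=np.array([(u-s["cx"])/s["fx"],(v-s["cy"])/s["fy"],1.]); R=np.array(s["R"]);t=np.array(s["t"])
    c=-R.T@t; d=R.T@r
    k=(z-c[2])/d[2] if z is not None else s["depth"][int(v),int(u)]
    return c+k*d
E
python3 - <<'E'
from h import *
import pickle
for n in("top","side"):
    s=snapshot(n); save(s,n); pickle.dump(s,open(n+".pkl","wb")); print(n,s["fx"],-np.array(s["R"]).T@s["t"])
st=get_state();print({k:st[k] for k in("clock","ee_pos","eef_rot","force","finger_gap")})
E
```

```text
top 503.51723816814933 [ 0.40745848 -0.05349878  1.18064032]
side 616.4915002176775 [-0.25771194  0.15896239  0.91673165]
{'clock': 0.1, 'ee_pos': array([ 0.15560962, -0.60487101,  0.23054208]), 'eef_rot': array([-3.14016471e+00,  7.20808057e-05,  2.51865702e-01]), 'force': array([-0.0536804 , -0.39488296, -0.43912664]), 'finger_gap': 1.0006066947571834}
```

View pics/top.png

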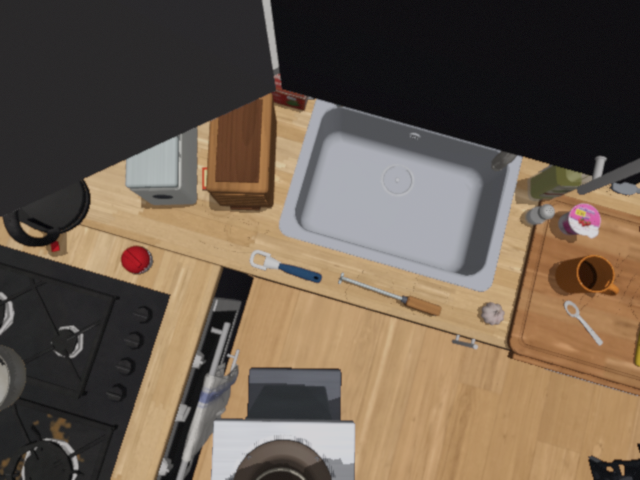

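View pics/side.png

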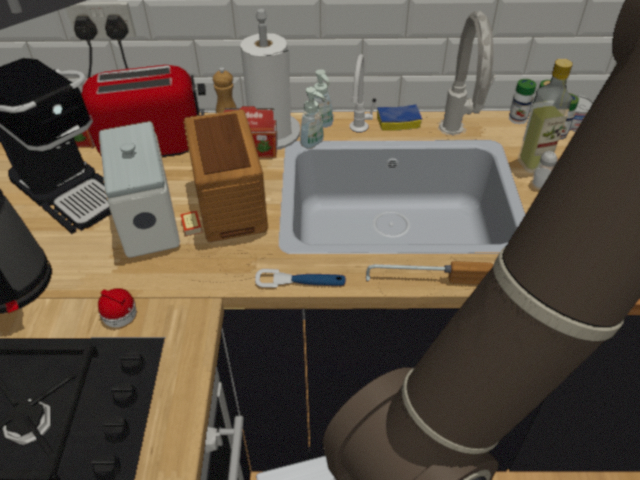

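```bash
python3 - <<'E'
from h import *
import pickle
T=pickle.load(open("top.pkl","rb"));S=pickle.load(open("side.pkl","rb"))
f=lambda s,c,k:cv2.resize(s["img"][c[1]:c[3],c[0]:c[2],::-1],None,fx=k,fy=k,interpolation=cv2.INTER_CUBIC)
a=f(T,(120,120,280,220),5)[:, :]; cv2.imwrite("pics/c1.png",a)
b=f(T,(330,260,450,330),5); cv2.imwrite("pics/c2.png",b)
c=f(S,(110,170,270,270),5); cv2.imwrite("pics/c3.png",c)
for u,v in((425,305),(380,290),(160,150),(240,150),(204,177)):print(u,v,pt(T,u,v))
print(pt(S,190,221), pt(S,480,270))
E
```

```text
425 305 [ 0.41706948 -0.31323965  0.04415366]
380 290 [ 0.44897126 -0.21341148  0.03386466]
160 150 [0.71773852 0.25622063 0.18694076]
240 150 [0.72717302 0.09672231 0.16929549]
204 177 [0.70761805 0.20187172 0.01592386]
[0.70197852 0.19117491 0.01491749] [ 0.39975163 -0.319872    0.03953859]
```

View pics/c1.png

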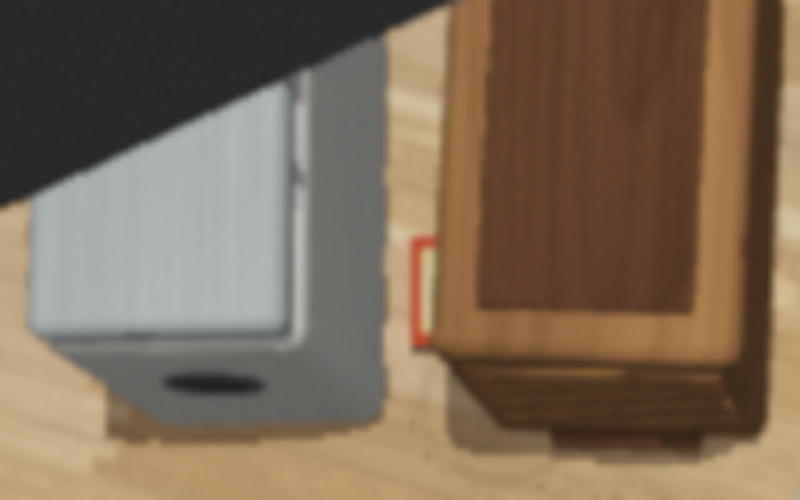

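View pics/c2.png

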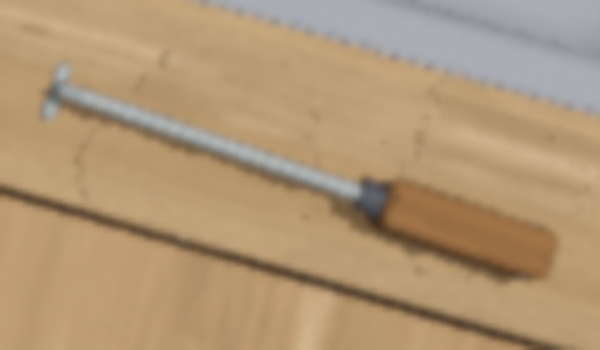

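View pics/c3.png

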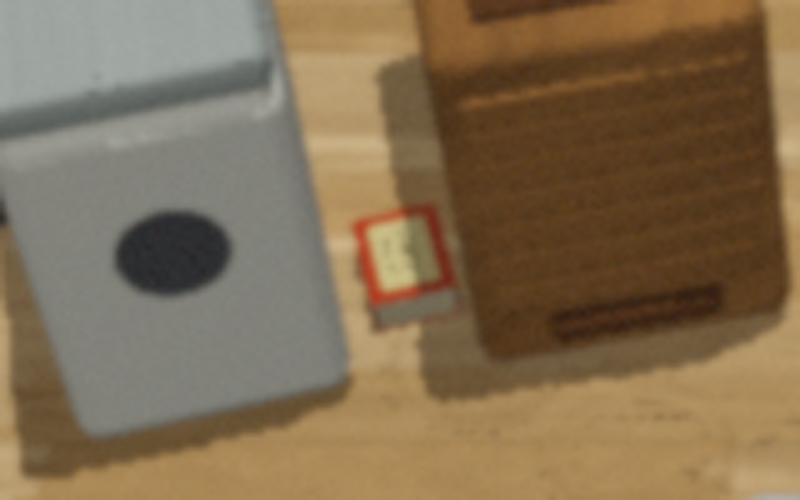

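```bash
python3 - <<'E'
from h import *
import pickle
T=pickle.load(open("top.pkl","rb"));S=pickle.load(open("side.pkl","rb"))
t=lambda u,v,z:pt(T,120+u/5,120+v/5,z).round(4); k=lambda u,v,z:pt(T,330+u/5,260+v/5,z).round(4); s=lambda u,v,z:pt(S,110+u/5,170+v/5,z).round(4)
print("flour top",t(382,418,0),t(386,60,0),"side",s(95,437,0),s(348,382,0))
print("bread top R edge",t(765,428,0),"L",t(505,425,0),"side",s(490,360,0),s(785,310,0))
print("bread upper L edge",t(435,345,.174),t(447,20,.174))
print("mb top",t(412,238,.016),t(413,350,.016),"side",[s(*p,.016) for p in((355,220),(432,207),(455,287),(375,305))])
print("foot",k(63,68,.006),k(47,115,.006),"rod",k(70,94,.034),k(360,192,.034))
print("handle",[k(*p,.044) for p in((397,182),(555,230),(545,278),(380,222))])
E
```

```text
flour top [0.6464 0.2202 0.    ] [0.8234 0.2273 0.    ] side [0.6455 0.3225 0.    ] [0.6491 0.2208 0.    ]
bread top R edge [0.6455 0.0379 0.    ] L [0.6443 0.1616 0.    ] side [0.6461 0.1629 0.    ] [0.6421 0.04   0.    ]
bread upper L edge [0.6419 0.1599 0.174 ] [0.7799 0.1616 0.174 ]
mb top [0.7304 0.2068 0.016 ] [0.6761 0.2036 0.016 ] side [array([0.7271, 0.2071, 0.016 ]), array([0.7264, 0.1746, 0.016 ]), array([0.6758, 0.1713, 0.016 ]), array([0.6741, 0.2045, 0.016 ])]
foot [ 0.4864 -0.1298  0.006 ] [ 0.4643 -0.1226  0.006 ] rod [ 0.4727 -0.1313  0.034 ] [ 0.431  -0.2634  0.034 ]
handle [array([ 0.4356, -0.2783,  0.044 ]), array([ 0.4155, -0.3493,  0.044 ]), array([ 0.3941, -0.3445,  0.044 ]), array([ 0.4176, -0.2705,  0.044 ])]
```

```bash
cat >> h.py <<'E'
from scipy.spatial.transform import Rotation as Ro
def go(x,y,z,yaw,first="shift"):
    "units (sum over rows): turn to do, and shift along the tool's axes as they stand / after the turn"
    st=get_state(); R=Ro.from_euler("xyz",st["eef_rot"]); G=Ro.from_euler("xyz",[np.pi,0,np.radians(yaw)])
    d=np.array([x,y,z])-st["ee_pos"]
    print("t",round(st["clock"],2),"pos",st["ee_pos"].round(4),"rpy",np.degrees(st["eef_rot"]).round(2),"F",np.round(st["force"],1),"gap",round(st["finger_gap"],3))
    print("shift now",(R.inv().apply(d)/.02).round(2),"shift after turn",(G.inv().apply(d)/.02).round(2),"turn",(np.degrees((R.inv()*G).as_rotvec())/4).round(2))
E
python3 - <<'E'
from h import *
import pickle
go(.416,-.311,.12,72)
T=pickle.load(open("top.pkl","rb"))
for u,v in((222,265),(190,360),(165,293),(136,262),(330,297),(450,332),(262,262),(320,275)):print(u,v,pt(T,u,v,0).round(3),pt(T,u,v)[2].round(3))
E
```

```text
t 0.1 pos [ 0.1556 -0.6049  0.2305] rpy [-179.92    0.     14.43] F [-0.1 -0.4 -0.4] gap 1.001
shift now [ 16.27 -10.98   5.54] shift after turn [18.    7.84  5.53] turn [-2.000e-02 -1.000e-02 -1.439e+01]
222 265 [0.501 0.153 0.   ] -0.002
190 360 [0.283 0.216 0.   ] -0.007
165 293 [0.433 0.282 0.   ] 0.002
136 262 [0.504 0.354 0.   ] 0.06
330 297 [ 0.432 -0.101  0.   ] -0.03
450 332 [ 0.357 -0.381  0.   ] -0.644
262 262 [0.51 0.06 0.  ] -0.003
320 275 [ 0.482 -0.077  0.   ] 0.01
```

>>> jog_arm --moves '[{"x": 1,"y": -0.68,"grip": 0.2},{"x": 1,"y": -0.68,"grip": 0.2},{"x": 1,"y": -0.68,"grip": 0.2},{"x": 1,"y": -0.68,"grip": 0.2},{"x": 1,"y": -0.68,"grip": 0.2},{"x": 1,"y": -0.68,"grip": 0.2},{"x": 1,"y": -0.68,"grip": 0.2},{"x": 1,"y": -0.68,"grip": 0.2},{"x": 1,"y": -0.68,"grip": 0.2},{"x": 1,"y": -0.68,"grip": 0.2},{"x": 1,"y": -0.68,"grip": 0.2},{"x": 1,"y": -0.68,"grip": 0.2}]'

```text
$.moves[0]: bad value
```

>>> jog_arm --moves '[{"x": 1,"y": -0.68},{"x": 1,"y": -0.68},{"x": 1,"y": -0.68},{"x": 1,"y": -0.68},{"rz": -1},{"rz": -1},{"rz": -1},{"rz": -1},{"rz": -1},{"rz": -1},{"rz": -1},{"rz": -1}]'

```text
$.moves[0]: bad value
```

>>> jog_arm --moves '[{"rz": -1},{"rz": -1},{"rz": -1},{"rz": -1},{"rz": -1},{"rz": -1},{"rz": -0.4},{}]'

```text
$.moves[0]: bad value
```

```bash
python3 - <<'E'
from h import *
go(.416,-.311,.12,72)
s=snapshot("wrist"); print(s["fx"],np.array(s["tool_from_camera"]).round(3)); save(s,"w1")
E
```

```text
t 0.1 pos [ 0.1556 -0.6049  0.2305] rpy [-179.92    0.     14.43] F [-0.1 -0.4 -0.4] gap 1.001
shift now [ 16.27 -10.98   5.54] shift after turn [18.    7.84  5.53] turn [-2.000e-02 -1.000e-02 -1.439e+01]
377.4658168297271 [[-0.    -0.957 -0.289  0.074]
 [ 1.    -0.    -0.     0.   ]
 [ 0.    -0.289  0.957 -0.143]
 [ 0.     0.     0.     1.   ]]
```

>>> jog_arm --moves '[{"x": 1,"y": -0.68,"z": 0,"rx": 0,"ry": 0,"rz": 0,"grip": 0.2},{"x": 1,"y": -0.68,"z": 0,"rx": 0,"ry": 0,"rz": 0,"grip": 0.2}]'

```text
clock: 0.35
ee_pos: [0.1873, -0.5686, 0.2307]
eef_rot: [-3.141, 0.0, 0.25]
force: [0.3, 0.8, -0.1]
finger_gap: 0.692
finger_force: 0.0
```

>>> jog_arm --moves '[{"x": 1,"y": -0.68,"z": 0,"rx": 0,"ry": 0,"rz": -1,"grip": 0.2},{"x": 1,"y": -0.61,"z": 0,"rx": 0,"ry": 0,"rz": -1,"grip": 0.2},{"x": 1,"y": -0.5,"z": 0,"rx": 0,"ry": 0,"rz": -1,"grip": 0.2},{"x": 1,"y": -0.4,"z": 0,"rx": 0,"ry": 0,"rz": -1,"grip": 0.2},{"x": 1,"y": -0.3,"z": 0,"rx": 0,"ry": 0,"rz": -1,"grip": 0.2},{"x": 1,"y": -0.2,"z": 0,"rx": 0,"ry": 0,"rz": -1,"grip": 0.2},{"x": 1,"y": -0.1,"z": 0,"rx": 0,"ry": 0,"rz": -1,"grip": 0.2},{"x": 1,"y": 0,"z": 0,"rx": 0,"ry": 0,"rz": -1,"grip": 0.2},{"x": 1,"y": 0,"z": 0,"rx": 0,"ry": 0,"rz": -1,"grip": 0.2},{"x": 1,"y": 0.1,"z": 0,"rx": 0,"ry": 0,"rz": -1,"grip": 0.2},{"x": 1,"y": 0.2,"z": 0,"rx": 0,"ry": 0,"rz": -1,"grip": 0.2},{"x": 1,"y": 0.3,"z": 0,"rx": 0,"ry": 0,"rz": -1,"grip": 0.2}]'

```text
clock: 1.55
ee_pos: [0.3651, -0.385, 0.2313]
eef_rot: [3.141, 0.0, 1.095]
force: [0.4, -0.2, 0.7]
finger_gap: 0.596
finger_force: 0.0
```

```bash
python3 - <<'E'
from h import *
go(.416,-.311,.12,72)
E
```

```text
t 1.55 pos [ 0.3651 -0.385   0.2313] rpy [179.99   0.    62.75] F [ 0.4 -0.2  0.7] gap 0.596
shift now [4.45 0.57 5.57] shift after turn [4.3  1.28 5.57] turn [ 0.    0.   -2.31]
```

>>> jog_arm --moves '[{"x": 1,"y": 0.3,"z": 1,"rx": 0,"ry": 0,"rz": -1,"grip": 0.2},{"x": 1,"y": 0.3,"z": 1,"rx": 0,"ry": 0,"rz": -1,"grip": 0.2},{"x": 1,"y": 0.2,"z": 1,"rx": 0,"ry": 0,"rz": 0,"grip": 0.2},{"x": 1,"y": 0.2,"z": 1,"rx": 0,"ry": 0,"rz": 0,"grip": 0.2},{"x": 0,"y": 0,"z": 1,"rx": 0,"ry": 0,"rz": 0,"grip": 0.2},{"x": 0,"y": 0,"z": 0,"rx": 0,"ry": 0,"rz": 0,"grip": 0.2},{"x": 0,"y": 0,"z": 0,"rx": 0,"ry": 0,"rz": 0,"grip": 0.2}]'

```text
clock: 2.25
ee_pos: [0.4133, -0.3201, 0.1315]
eef_rot: [-3.141, -0.0, 1.231]
force: [-0.2, -0.4, 0.2]
finger_gap: 0.602
finger_force: 0.0
```

```bash
python3 - <<'E'
from h import *
go(.416,-.311,.010,72)
s=snapshot("wrist"); save(s,"w2")
# predicted grip axis points in the image: TCP projected at tool z of handle top
M=np.linalg.inv(s["tool_from_camera"]); st=get_state(); h=st["ee_pos"][2]
R=Ro.from_euler("xyz",st["eef_rot"])
for n,X in(("grip",(.4157,-.3107,.044)),("tip",(.4754,-.1262,.006)),("tcpaxis",(*st["ee_pos"][:2],.044)),("rodend",(.431,-.2634,.034))):
    p=M@np.r_[R.inv().apply(np.array(X)-st["ee_pos"]),1]; print(n,s["fx"]*p[0]/p[2]+s["cx"],s["fy"]*p[1]/p[2]+s["cy"])
E
```

```text
t 2.25 pos [ 0.4133 -0.3201  0.1315] rpy [-1.7997e+02 -1.0000e-02  7.0510e+01] F [-0.2 -0.4  0.2] gap 0.602
shift now [ 0.47 -0.02  6.07] shift after turn [ 0.47 -0.01  6.07] turn [-0.01 -0.   -0.37]
grip 315.1216229948162 226.51252854809783
tip 305.34716694366125 -112.45037570835709
tcpaxis 317.03797800807234 241.68233219598082
rodend 312.76980644223977 145.04082645914917
```

View pics/w2.png

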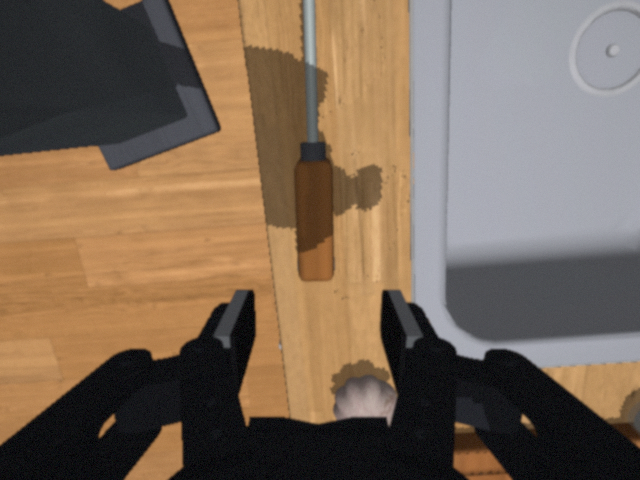

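>>> jog_arm --moves '[{"x": 0.6,"y": 0,"z": 1,"rx": 0,"ry": 0,"rz": -0.4,"grip": 0.2},{"x": 0,"y": 0,"z": 1,"rx": 0,"ry": 0,"rz": 0,"grip": 0.2},{"x": 0,"y": 0,"z": 1,"rx": 0,"ry": 0,"rz": 0,"grip": 0.2},{"x": 0,"y": 0,"z": 1,"rx": 0,"ry": 0,"rz": 0,"grip": 0.2},{"x": 0,"y": 0,"z": 0.9,"rx": 0,"ry": 0,"rz": 0,"grip": 0.2},{"x": 0,"y": 0,"z": 0.5,"rx": 0,"ry": 0,"rz": 0,"grip": 0.2},{"x": 0,"y": 0,"z": 0.3,"rx": 0,"ry": 0,"rz": 0,"grip": 0.2},{"x": 0,"y": 0,"z": 0,"rx": 0,"ry": 0,"rz": 0,"grip": 0.2},{"x": 0,"y": 0,"z": 0,"rx": 0,"ry": 0,"rz": 0,"grip": 0.2}]'

```text
clock: 3.2
ee_pos: [0.4174, -0.3094, 0.018]
eef_rot: [3.141, 0.0, 1.257]
force: [0.5, 0.5, -0.4]
finger_gap: 0.601
finger_force: 0.0
```

```bash
python3 - <<'E'
from h import *
go(.417,-.309,.010,72)
E
```

```text
t 3.2 pos [ 0.4174 -0.3094  0.018 ] rpy [1.7994e+02 3.0000e-02 7.2020e+01] F [ 0.5  0.5 -0.4] gap 0.601
shift now [ 0.01 -0.03  0.4 ] shift after turn [ 0.01 -0.03  0.4 ] turn [0.02 0.01 0.01]
```

>>> jog_arm --newtons 60 --moves '[{"x": 0,"y": 0,"z": 0.4,"rx": 0,"ry": 0,"rz": 0,"grip": 0.2},{"x": 0,"y": 0,"z": 0,"rx": 0,"ry": 0,"rz": 0,"grip": 0.2},{"x": 0,"y": 0,"z": 0,"rx": 0,"ry": 0,"rz": 0,"grip": -1},{"x": 0,"y": 0,"z": 0,"rx": 0,"ry": 0,"rz": 0,"grip": -1},{"x": 0,"y": 0,"z": 0,"rx": 0,"ry": 0,"rz": 0,"grip": -1},{"x": 0,"y": 0,"z": 0,"rx": 0,"ry": 0,"rz": 0,"grip": -1},{"x": 0,"y": 0,"z": 0,"rx": 0,"ry": 0,"rz": 0,"grip": -1},{"x": 0,"y": 0,"z": 0,"rx": 0,"ry": 0,"rz": 0,"grip": -1}]'

```text
clock: 4.0
ee_pos: [0.4172, -0.3091, 0.0095]
eef_rot: [3.141, 0.0, 1.257]
force: [-0.6, 0.4, 3.3]
finger_gap: 0.273
finger_force: 59.2
```

>>> jog_arm --moves '[{"x": 0,"y": 0,"z": -1,"rx": 0,"ry": 0,"rz": 0,"grip": -1},{"x": 0,"y": 0,"z": -1,"rx": 0,"ry": 0,"rz": 0,"grip": -1},{"x": 0,"y": 0,"z": -1,"rx": 0,"ry": 0,"rz": 0,"grip": -1},{"x": 0,"y": 0,"z": -1,"rx": 0,"ry": 0,"rz": 1,"grip": -1},{"x": 0,"y": 0,"z": 0,"rx": 0,"ry": 0,"rz": 1,"grip": -1},{"x": 0,"y": 0,"z": 0,"rx": 0,"ry": 0,"rz": 1,"grip": -1},{"x": 0,"y": 0,"z": 0,"rx": 0,"ry": 0,"rz": 1,"grip": -1},{"x": 0,"y": 0,"z": 0,"rx": 0,"ry": 0,"rz": 1,"grip": -1},{"x": 0,"y": 0,"z": 0,"rx": 0,"ry": 0,"rz": 1,"grip": -1},{"x": 0,"y": 0,"z": 0,"rx": 0,"ry": 0,"rz": 1,"grip": -1},{"x": 0,"y": 0,"z": 0,"rx": 0,"ry": 0,"rz": 1,"grip": -1},{"x": 0,"y": 0,"z": 0,"rx": 0,"ry": 0,"rz": 1,"grip": -1}]'

```text
clock: 5.2
ee_pos: [0.4165, -0.3086, 0.0889]
eef_rot: [-3.141, 0.0, 0.626]
force: [0.4, 0.3, -1.6]
finger_gap: 0.268
finger_force: 58.9
```

>>> jog_arm --moves '[{"x": 0,"y": 0,"z": 0,"rx": 0,"ry": 0,"rz": 1,"grip": -1},{"x": 0,"y": 0,"z": 0,"rx": 0,"ry": 0,"rz": 1,"grip": -1},{"x": 0,"y": 0,"z": 0,"rx": 0,"ry": 0,"rz": 1,"grip": -1},{"x": 0,"y": 0,"z": 0,"rx": 0,"ry": 0,"rz": 1,"grip": -1},{"x": 0,"y": 0,"z": 0,"rx": 0,"ry": 0,"rz": 1,"grip": -1},{"x": 0,"y": 0,"z": 0,"rx": 0,"ry": 0,"rz": 1,"grip": -1},{"x": 0,"y": 0,"z": 0,"rx": 0,"ry": 0,"rz": 1,"grip": -1},{"x": 0,"y": 0,"z": 0,"rx": 0,"ry": 0,"rz": 1,"grip": -1},{"x": 0,"y": 0,"z": 0,"rx": 0,"ry": 0,"rz": 0.4,"grip": -1},{"x": 0,"y": 0,"z": 0,"rx": 0,"ry": 0,"rz": 0,"grip": -1}]'

```text
clock: 6.2
ee_pos: [0.4168, -0.3087, 0.089]
eef_rot: [-3.141, 0.001, 0.043]
force: [0.2, -0.1, -1.0]
finger_gap: 0.269
finger_force: 58.9
```

```bash
python3 - <<'E'
from h import *
go(.445,.191,.06,2)
E
```

```text
t 6.2 pos [ 0.4168 -0.3087  0.089 ] rpy [-1.7998e+02  4.0000e-02  2.4600e+00] F [ 0.2 -0.1 -1. ] gap 0.269
shift now [  2.49 -24.9    1.46] shift after turn [  2.28 -24.92   1.45] turn [-0.    0.01  0.12]
```

>>> jog_arm --moves '[{"x": 0.1,"y": -1,"z": 0,"rx": 0,"ry": 0,"rz": 0,"grip": -1},{"x": 0.1,"y": -1,"z": 0,"rx": 0,"ry": 0,"rz": 0,"grip": -1},{"x": 0.1,"y": -1,"z": 0,"rx": 0,"ry": 0,"rz": 0,"grip": -1},{"x": 0.1,"y": -1,"z": 0,"rx": 0,"ry": 0,"rz": 0,"grip": -1},{"x": 0.1,"y": -1,"z": 0,"rx": 0,"ry": 0,"rz": 0,"grip": -1},{"x": 0.1,"y": -1,"z": 0,"rx": 0,"ry": 0,"rz": 0,"grip": -1},{"x": 0.1,"y": -1,"z": 0,"rx": 0,"ry": 0,"rz": 0,"grip": -1},{"x": 0.1,"y": -1,"z": 0,"rx": 0,"ry": 0,"rz": 0,"grip": -1},{"x": 0.1,"y": -1,"z": 0,"rx": 0,"ry": 0,"rz": 0,"grip": -1},{"x": 0.1,"y": -1,"z": 0,"rx": 0,"ry": 0,"rz": 0,"grip": -1},{"x": 0.1,"y": -1,"z": 0,"rx": 0,"ry": 0,"rz": 0,"grip": -1},{"x": 0.1,"y": -1,"z": 0,"rx": 0,"ry": 0,"rz": 0,"grip": -1}]'

```text
clock: 7.4
ee_pos: [0.4307, -0.0673, 0.0893]
eef_rot: [3.142, -0.0, 0.044]
force: [0.2, 0.6, -1.4]
finger_gap: 0.273
finger_force: 58.9
```

>>> jog_arm --moves '[{"x": 0.1,"y": -1,"z": 0,"rx": 0,"ry": 0,"rz": 0,"grip": -1},{"x": 0.1,"y": -1,"z": 0,"rx": 0,"ry": 0,"rz": 0,"grip": -1},{"x": 0.1,"y": -1,"z": 0,"rx": 0,"ry": 0,"rz": 0,"grip": -1},{"x": 0.1,"y": -1,"z": 0,"rx": 0,"ry": 0,"rz": 0,"grip": -1},{"x": 0.1,"y": -1,"z": 0,"rx": 0,"ry": 0,"rz": 0,"grip": -1},{"x": 0.1,"y": -1,"z": 0,"rx": 0,"ry": 0,"rz": 0,"grip": -1},{"x": 0.1,"y": -1,"z": 0,"rx": 0,"ry": 0,"rz": 0,"grip": -1},{"x": 0.1,"y": -1,"z": 0,"rx": 0,"ry": 0,"rz": 0,"grip": -1},{"x": 0.1,"y": -1,"z": 0,"rx": 0,"ry": 0,"rz": 0,"grip": -1},{"x": 0.1,"y": -1,"z": 0,"rx": 0,"ry": 0,"rz": 0,"grip": -1},{"x": 0.1,"y": -1,"z": 0,"rx": 0,"ry": 0,"rz": 0,"grip": -1},{"x": 0,"y": -1,"z": 0,"rx": 0,"ry": 0,"rz": 0,"grip": -1}]'

```text
clock: 8.6
ee_pos: [0.4412, 0.1723, 0.0886]
eef_rot: [3.14, 0.003, 0.043]
force: [0.3, 0.1, -1.3]
finger_gap: 0.273
finger_force: 58.9
```

>>> jog_arm --moves '[{"x": 0,"y": -0.5,"z": 0,"rx": 0,"ry": 0,"rz": 0,"grip": -1},{"x": 0,"y": 0,"z": 0,"rx": 0,"ry": 0,"rz": 0,"grip": -1}]'

```text
clock: 8.8
ee_pos: [0.4422, 0.184, 0.0893]
eef_rot: [-3.141, -0.0, 0.046]
force: [0.0, 0.2, -1.2]
finger_gap: 0.274
finger_force: 59.0
```

```bash
python3 - <<'E'
from h import *
go(.445,.191,.04,2)
s=snapshot("top"); 
a=cv2.resize(s["img"][140:290,140:260,::-1],None,fx=4,fy=4,interpolation=cv2.INTER_CUBIC)
w=snapshot("side"); b=cv2.resize(w["img"][180:300,100:260,::-1],None,fx=2,fy=2,interpolation=cv2.INTER_CUBIC)
c=np.zeros((600,800,3),np.uint8); c[:,:480]=a; c[:240,480:]=b; cv2.imwrite("pics/m1.png",c)
E
```

```text
t 8.8 pos [0.4422 0.184  0.0893] rpy [-1.7996e+02 -3.0000e-02  2.6200e+00] F [ 0.   0.2 -1.2] gap 0.274
shift now [ 0.16 -0.34  2.47] shift after turn [ 0.15 -0.34  2.47] turn [-0.01 -0.01  0.15]
```

View pics/m1.png

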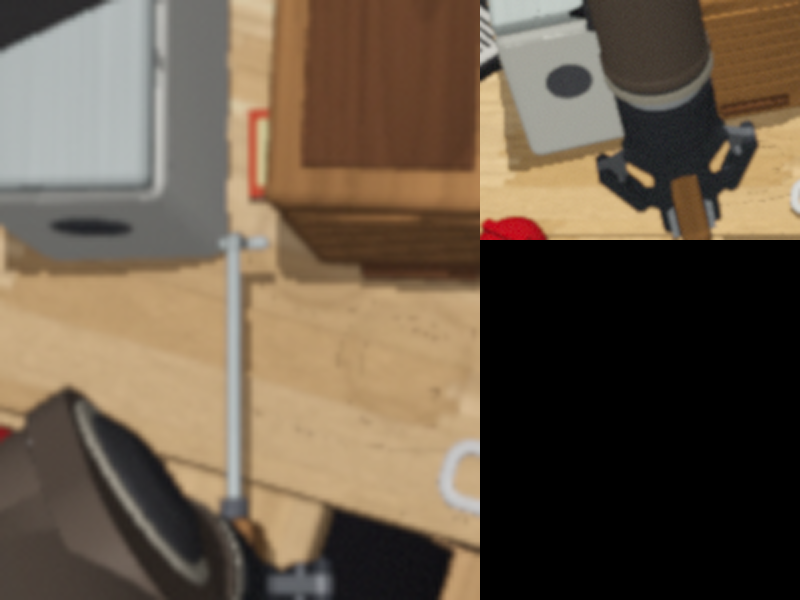

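```bash
python3 - <<'E'
from h import *
s=snapshot("top")
q=lambda u,v,z:pt(s,140+u/4,140+v/4,z).round(4)
print("foot",q(220,243,.085),q(267,243,.085),"rod",q(233,255,.114),q(234,490,.114),"mb",q(250,112,.016),q(250,196,.016))
E
```

```text
foot [0.6355 0.2039 0.085 ] [0.6361 0.178  0.085 ] rod [0.6231 0.1898 0.114 ] [0.4965 0.1828 0.114 ] mb [0.7294 0.2065 0.016 ] [0.6785 0.204  0.016 ]
```

>>> jog_arm --moves '[{"x": 0,"y": 0,"z": 1,"rx": 0,"ry": 0,"rz": 0,"grip": -1},{"x": 0,"y": 0,"z": 1,"rx": 0,"ry": 0,"rz": 0,"grip": -1},{"x": 1,"y": 0,"z": 0.2,"rx": 0,"ry": 0,"rz": 0,"grip": -1},{"x": 1,"y": 0,"z": 0,"rx": 0,"ry": 0,"rz": 0,"grip": -1},{"x": 1,"y": 0.1,"z": 0,"rx": 0,"ry": 0,"rz": 0,"grip": -1},{"x": 0.6,"y": 0.1,"z": 0,"rx": 0,"ry": 0,"rz": 0,"grip": -1},{"x": 0,"y": 0,"z": 0,"rx": 0,"ry": 0,"rz": 0,"grip": -1}]'

```text
clock: 9.65
ee_pos: [0.5159, 0.1802, 0.0453]
eef_rot: [3.141, -0.001, 0.04]
force: [-0.3, -1.0, -1.4]
finger_gap: 0.273
finger_force: 59.0
```

>>> jog_arm --moves '[{"x": 0.5,"y": 0,"z": 0,"rx": 0,"ry": 0,"rz": 0,"grip": -1},{"x": 0.5,"y": 0,"z": 0,"rx": 0,"ry": 0,"rz": 0,"grip": -1},{"x": 0.5,"y": 0,"z": 0,"rx": 0,"ry": 0,"rz": 0,"grip": -1},{"x": 0.3,"y": 0,"z": 0,"rx": 0,"ry": 0,"rz": 0,"grip": -1},{"x": 0,"y": 0,"z": 0,"rx": 0,"ry": 0,"rz": 0,"grip": -1}]'

```text
clock: 10.15
ee_pos: [0.5512, 0.1832, 0.0453]
eef_rot: [-3.141, -0.001, 0.042]
force: [0.5, 0.6, -0.9]
finger_gap: 0.276
finger_force: 59.0
```

```bash
python3 - <<'E'
from h import *
go(.550,.185,.0095,2.6)
s=snapshot("top"); 
a=cv2.resize(s["img"][120:270,140:260,::-1],None,fx=4,fy=4,interpolation=cv2.INTER_CUBIC)
cv2.imwrite("pics/m2.png",a)
E
```

```text
t 10.15 pos [0.5512 0.1832 0.0453] rpy [-1.7999e+02 -3.0000e-02  2.4000e+00] F [ 0.5  0.6 -0.9] gap 0.276
shift now [-0.06 -0.09  1.79] shift after turn [-0.06 -0.09  1.79] turn [-0.   -0.01 -0.05]
```

View pics/m2.png

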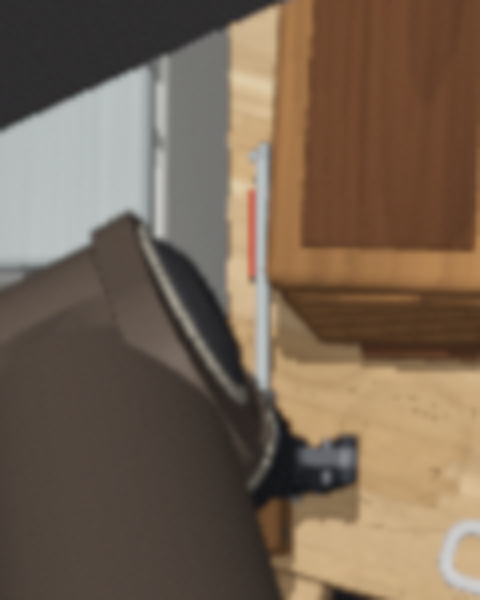

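```bash
python3 - <<'E'
from h import *
s=snapshot("top")
for u,v in((125,225),(145,240),(180,265),(215,320),(232,360),(100,240),(20,280),(255,420)):print(u,v,pt(s,140+u/4,120+v/4).round(3))
print(pt(s,140+262/4,120+155/4,.04))
E
```

```text
125 225 [0.601 0.161 0.43 ]
145 240 [0.597 0.155 0.423]
180 265 [0.589 0.143 0.416]
215 320 [0.568 0.128 0.416]
232 360 [0.555 0.124 0.403]
100 240 [0.595 0.17  0.431]
20 280 [0.582 0.204 0.417]
255 420 [0.535 0.119 0.379]
[0.74508131 0.19525788 0.04      ]
```

>>> jog_arm --moves '[{"x": 0,"y": 0,"z": 0.5,"rx": 0,"ry": 0,"rz": 0,"grip": -1},{"x": 0,"y": 0,"z": 0.5,"rx": 0,"ry": 0,"rz": 0,"grip": -1},{"x": 0,"y": 0,"z": 0.4,"rx": 0,"ry": 0,"rz": 0,"grip": -1},{"x": 0,"y": 0,"z": 0.25,"rx": 0,"ry": 0,"rz": 0,"grip": -1},{"x": 0,"y": 0,"z": 0.1,"rx": 0,"ry": 0,"rz": 0,"grip": -1},{"x": 0,"y": 0,"z": 0,"rx": 0,"ry": 0,"rz": 0,"grip": -1},{"x": 0,"y": 0,"z": 0,"rx": 0,"ry": 0,"rz": 0,"grip": -1}]'

```text
clock: 10.95
ee_pos: [0.5504, 0.1832, 0.0103]
eef_rot: [-3.141, -0.0, 0.042]
force: [-0.1, -0.1, -1.5]
finger_gap: 0.277
finger_force: 59.1
```

>>> jog_arm --moves '[{"x": -0.2,"y": 0,"z": 0,"rx": 0,"ry": 0,"rz": 0,"grip": -1},{"x": -0.3,"y": 0,"z": 0,"rx": 0,"ry": 0,"rz": 0,"grip": -1},{"x": -0.3,"y": 0,"z": 0,"rx": 0,"ry": 0,"rz": 0,"grip": -1},{"x": -0.3,"y": 0,"z": 0,"rx": 0,"ry": 0,"rz": 0,"grip": -1},{"x": -0.3,"y": 0,"z": 0,"rx": 0,"ry": 0,"rz": 0,"grip": -1},{"x": -0.3,"y": 0,"z": 0,"rx": 0,"ry": 0,"rz": 0,"grip": -1},{"x": -0.3,"y": 0,"z": 0,"rx": 0,"ry": 0,"rz": 0,"grip": -1},{"x": -0.3,"y": 0,"z": 0,"rx": 0,"ry": 0,"rz": 0,"grip": -1},{"x": -0.3,"y": 0,"z": 0,"rx": 0,"ry": 0,"rz": 0,"grip": -1},{"x": -0.3,"y": 0,"z": 0,"rx": 0,"ry": 0,"rz": 0,"grip": -1}]'

```text
clock: 11.95
ee_pos: [0.4919, 0.1807, 0.0103]
eef_rot: [-3.142, -0.0, 0.042]
force: [-0.0, -0.7, -0.4]
finger_gap: 0.277
finger_force: 59.1
```

>>> jog_arm --moves '[{"x": -0.3,"y": 0,"z": 0,"rx": 0,"ry": 0,"rz": 0,"grip": -1},{"x": -0.3,"y": 0,"z": 0,"rx": 0,"ry": 0,"rz": 0,"grip": -1},{"x": -0.3,"y": 0,"z": 0,"rx": 0,"ry": 0,"rz": 0,"grip": -1},{"x": -0.3,"y": 0,"z": 0,"rx": 0,"ry": 0,"rz": 0,"grip": -1},{"x": -0.3,"y": 0,"z": 0,"rx": 0,"ry": 0,"rz": 0,"grip": -1},{"x": -0.3,"y": 0,"z": 0,"rx": 0,"ry": 0,"rz": 0,"grip": -1},{"x": -0.3,"y": 0,"z": 0,"rx": 0,"ry": 0,"rz": 0,"grip": -1},{"x": -0.3,"y": 0,"z": 0,"rx": 0,"ry": 0,"rz": 0,"grip": -1},{"x": -0.3,"y": 0,"z": 0,"rx": 0,"ry": 0,"rz": 0,"grip": -1},{"x": -0.3,"y": 0,"z": 0,"rx": 0,"ry": 0,"rz": 0,"grip": -1},{"x": -0.3,"y": 0,"z": 0,"rx": 0,"ry": 0,"rz": 0,"grip": -1},{"x": -0.3,"y": 0,"z": 0,"rx": 0,"ry": 0,"rz": 0,"grip": -1}]'

```text
clock: 13.15
ee_pos: [0.4199, 0.1777, 0.0103]
eef_rot: [-3.142, -0.0, 0.042]
force: [0.6, 0.5, -2.1]
finger_gap: 0.272
finger_force: 59.1
```

>>> jog_arm --moves '[{"x": -0.2,"y": 0,"z": 0,"rx": 0,"ry": 0,"rz": 0,"grip": -1},{"x": -0.1,"y": 0,"z": 0,"rx": 0,"ry": 0,"rz": 0,"grip": -1},{"x": 0.1,"y": 0,"z": 0,"rx": 0,"ry": 0,"rz": 0,"grip": -1},{"x": 0.2,"y": 0,"z": 0,"rx": 0,"ry": 0,"rz": 0,"grip": -1},{"x": 0,"y": 0,"z": 0,"rx": 0,"ry": 0,"rz": 0,"grip": -1}]'

```text
clock: 13.65
ee_pos: [0.4215, 0.1778, 0.0104]
eef_rot: [-3.141, -0.001, 0.042]
force: [0.6, -0.1, -1.3]
finger_gap: 0.27
finger_force: 59.1
```

```bash
python3 - <<'E'
from h import *
go(.445,.19,.0095,2.6)
s=snapshot("top"); 
a=cv2.resize(s["img"][160:310,140:260,::-1],None,fx=4,fy=4,interpolation=cv2.INTER_CUBIC)
cv2.imwrite("pics/m3.png",a)
E
```

```text
t 13.65 pos [0.4215 0.1778 0.0104] rpy [-1.7998e+02 -5.0000e-02  2.4000e+00] F [ 0.6 -0.1 -1.3] gap 0.27
shift now [ 1.2  -0.56  0.04] shift after turn [ 1.2  -0.56  0.04] turn [-0.01 -0.01 -0.05]
```

View pics/m3.png

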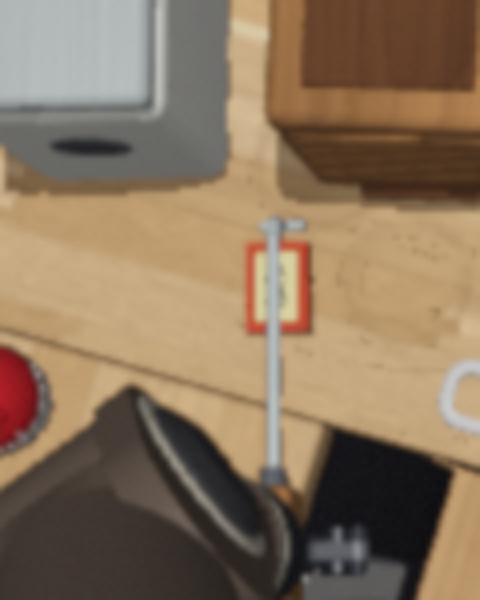

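```bash
python3 - <<'E'
from h import *
import pickle
s=snapshot("top"); q=lambda u,v:pt(s,140+u/4,160+v/4,.016).round(4)
print("mb",[q(*p) for p in((247,242),(309,242),(310,332),(247,332))])
T=pickle.load(open("top.pkl","rb")); R=np.array(T["R"])
for x in(.37,.39,.41,.43,.45,.47,.5,.55,.62):
    r=[]
    for y in(.17,.19,.21,.225,.24,.255,.27,.285):
        c=R@np.array([x,y,0])+T["t"]; u=T["fx"]*c[0]/c[2]+T["cx"]; v=T["fy"]*c[1]/c[2]+T["cy"]; r.append(round(float(pt(T,u,v)[2])*1000))
    print(x,r)
go(.433,.232,.05,2.4)
E
```

```text
mb [array([0.6032, 0.202 , 0.016 ]), array([0.604 , 0.1658, 0.016 ]), array([0.551 , 0.1628, 0.016 ]), array([0.5502, 0.1993, 0.016 ])]
0.37 [-189, 0, 1, -2, -1, -1, -4, 4]
0.39 [-163, -1, -1, -4, -4, -1, -1, 7]
0.41 [-127, -5, -2, -3, 0, -5, -3, 1]
0.43 [-22, 3, -1, -2, 1, -4, 5, 3]
0.45 [-2, 1, -3, 0, -8, -3, -3, -1]
0.47 [-1, -3, 2, 1, 1, -3, 0, -4]
0.5 [-1, -1, -1, -3, -3, 2, -2, 0]
0.55 [2, -2, 1, -2, -1, -1, 0, 0]
0.62 [-4, -2, -2, 1, 1, 1, 1, -3]
t 13.75 pos [0.4207 0.1776 0.0102] rpy [-1.8e+02 -1.0e-02  2.4e+00] F [ 0.   0.9 -1.6] gap 0.27
shift now [ 0.73 -2.69 -1.99] shift after turn [ 0.73 -2.69 -1.99] turn [-0. -0.  0.]
```

>>> jog_arm --moves '[{"x": 0,"y": 0,"z": -1,"rx": 0,"ry": 0,"rz": 0,"grip": -1},{"x": 0,"y": 0,"z": -1,"rx": 0,"ry": 0,"rz": 0,"grip": -1},{"x": 0,"y": 0,"z": 0,"rx": 0,"ry": 0,"rz": 0,"grip": -1}]'

```text
clock: 14.05
ee_pos: [0.4217, 0.1782, 0.0521]
eef_rot: [-3.14, -0.003, 0.042]
force: [0.4, -0.0, -2.3]
finger_gap: 0.269
finger_force: 59.1
```

>>> jog_arm --moves '[{"x": 0.2,"y": -0.9,"z": 0,"rx": 0,"ry": 0,"rz": 0,"grip": -1},{"x": 0.2,"y": -0.9,"z": 0,"rx": 0,"ry": 0,"rz": 0,"grip": -1},{"x": 0.1,"y": -0.9,"z": 0,"rx": 0,"ry": 0,"rz": 0,"grip": -1},{"x": 0,"y": 0,"z": 0.5,"rx": 0,"ry": 0,"rz": 0,"grip": -1},{"x": 0,"y": 0,"z": 0.6,"rx": 0,"ry": 0,"rz": 0,"grip": -1},{"x": 0,"y": 0,"z": 0.5,"rx": 0,"ry": 0,"rz": 0,"grip": -1},{"x": 0,"y": 0,"z": 0.3,"rx": 0,"ry": 0,"rz": 0,"grip": -1},{"x": 0,"y": 0,"z": 0.15,"rx": 0,"ry": 0,"rz": 0,"grip": -1},{"x": 0,"y": 0,"z": 0,"rx": 0,"ry": 0,"rz": 0,"grip": -1},{"x": 0,"y": 0,"z": 0,"rx": 0,"ry": 0,"rz": 0,"grip": -1}]'

```text
clock: 15.05
ee_pos: [0.4273, 0.2306, 0.0095]
eef_rot: [3.14, 0.002, 0.042]
force: [-5.5, -3.0, 11.3]
finger_gap: 0.273
finger_force: 60.6
```

>>> jog_arm --moves '[{"x": 0,"y": 0,"z": 0,"rx": 0,"ry": 0,"rz": 0,"grip": -0.3},{"x": 0,"y": 0,"z": 0,"rx": 0,"ry": 0,"rz": 0,"grip": -0.1},{"x": 0,"y": 0,"z": 0,"rx": 0,"ry": 0,"rz": 0,"grip": 0.1},{"x": 0,"y": 0,"z": 0,"rx": 0,"ry": 0,"rz": 0,"grip": 0.1},{"x": 0,"y": 0,"z": 0,"rx": 0,"ry": 0,"rz": 0,"grip": 0.1},{"x": 0,"y": 0,"z": -0.3,"rx": 0,"ry": 0,"rz": 0,"grip": 0.1},{"x": 0,"y": 0,"z": -0.6,"rx": 0,"ry": 0,"rz": 0,"grip": 0.1},{"x": 0,"y": 0,"z": -1,"rx": 0,"ry": 0,"rz": 0,"grip": 0.1},{"x": 0,"y": 0,"z": -1,"rx": 0,"ry": 0,"rz": 0,"grip": 0.1},{"x": 0,"y": 0,"z": -1,"rx": 0,"ry": 0,"rz": 0,"grip": 0.1},{"x": 0,"y": 0,"z": -1,"rx": 0,"ry": 0,"rz": 0,"grip": 0.1},{"x": 0,"y": 0,"z": 0,"rx": 0,"ry": 0,"rz": 0,"grip": 0.1}]'

```text
clock: 16.25
ee_pos: [0.4297, 0.233, 0.1107]
eef_rot: [-3.139, -0.005, 0.042]
force: [0.6, 0.1, 0.2]
finger_gap: 0.547
finger_force: 0.0
```

```bash
python3 - <<'E'
from h import *
go(.433,.232,.05,2.4)
s=snapshot("top"); 
a=cv2.resize(s["img"][160:310,140:240,::-1],None,fx=4,fy=4,interpolation=cv2.INTER_CUBIC)
w=snapshot("wrist"); b=cv2.resize(w["img"][:,:,::-1],(400,300))
c=np.zeros((600,800,3),np.uint8); c[:,:400]=a; c[:300,400:]=b; cv2.imwrite("pics/m4.png",c)
E
```

```text
t 16.25 pos [0.4297 0.233  0.1107] rpy [-179.86   -0.28    2.42] F [0.6 0.1 0.2] gap 0.547
shift now [0.15 0.07 3.03] shift after turn [0.16 0.06 3.03] turn [-0.04 -0.07  0.01]
```

View pics/m4.png

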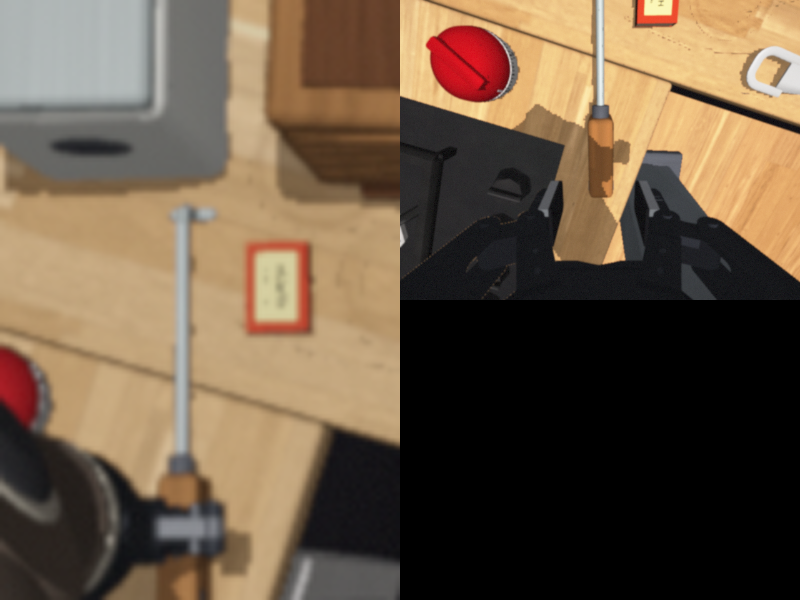

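The last picture shows the hook standing upright on the worktop, with its foot at m4 pixel (193,213) and its handle at (185,530). The matchbox lies flat and clear of the gap at (278,288), and the gripper is off the hook. I'm handing the job in.

```bash
python3 -c "
from h import *
print(sign_off())"
```

```text
the job is handed in; nothing more can be done
None
```

The job is handed in at about 16 s of the 64 s allowed: the matchbox lies flat on the open worktop, its centre about 7 cm in front of the gap, and the hook stands released on handle and foot; no verdict came back.

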